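Hang the tool carrier on the studio rail

TASK

Lift the blue tool carrier out of its wooden rack, stand it on the cork mat, let go and take it again by its other two sides. Then bring it to the open end of the wooden rail, run its T-shaped head into the channel there and slide it along until it meets the yellow stop, and leave it hanging. Keep the carrier upright throughout and do not disturb the clay figure, the jar or the bowl.

Things in the scene. Friction and masses are not known exactly. Their poses are not given: they have to be found in the camera images.
- carrier: Loose tool carrier, 0.25-0.45 kg. Origin: centre of the underside of its blue block; z up, +y to its T head, -y to its tray. Grip the block: 40 mm in x, 28 in y, top z 150. Foot plate x -27..27, y -56..22, z 0..4; tray on it to z 22 in y -56..-14. Neck x -25..25, y 14..33, z 70..80. Starts upright in the rack, axes within 0.04 rad of the rack's.
- carrier_head (a point): Centre of the carrier's dark T head plate, at (0, 36, 75) mm in the carrier's frame, same axes. The plate spans x -27..27, y 33..39, z 60..90 mm in the carrier's frame; so fingers gripping the block across y should stay above z 95.
- rack: Fixed wooden rack under the carrier. Origin on the table below the carrier's; axes alike, yaw +-0.5 rad. Base x -44..44, y -62..50, z 0..8 mm, the carrier stands on it. Cheeks at x +-30..42, y -32..26, up to z 158 (level with the block's top), 10 mm from the block: here grip only across y. 3 mm play each side of foot and head: lift straight up 170 mm or more.
- mat: Cork mat, fixed, 130 x 130 x 6 mm, origin at the centre of its underside. Stand the carrier on it with its origin within 50 mm of the mat's centre.
- rail: Fixed plywood rail. Origin: its open end, front face, table level. +x along it, inwards, 220 mm to a red end cap; front face is y = 0 and looks to -y, +y into the board (30 mm thick, top z 185); yaw within 0.2 rad of the world's. Slot in the face z 107..123, lips y 0..6; channel behind y 6..18, z 96..134 mm, enterable only at x = 0.
- rail_mouth (a point): Centre of the channel's open end: (0, 12, 115) mm in the rail's frame, same axes. The head's centre passes here, carrier axes parallel to the rail's; the carrier's origin is then at y -24, z 40 in the rail's frame. The block is then 10 mm from the face, too near for a finger: hold it across x. Let go, it settles 3 mm and leans up to 0.1 rad.
- stop: Yellow stop fixed on the rail, filling the channel. Origin in the rail's frame at (s, 0, 0), s = 120 to 175 mm, axes as the rail's; its near face, which the head meets, is its plane x = 0: the carrier's origin is then at x = -27 mm in this frame. It is 16 mm long in x, reaches up to z 194 and stands 6 mm out of the rail's face.
- figure: Unfired clay figure, loose, 72 mm wide, 142 mm high, origin under its centre. Bystander.
- jar: Blue glaze jar with white lid, loose, 60 mm wide, 90 mm high, origin under its centre. Bystander.
- bowl: White bowl, loose, 100 mm wide, 45 mm high, origin under its centre. Bystander.

How it is judged:
By the outcome, as a careful person would: the job done as asked, in the order asked, and still so for the second after the job is handed in, with the robot touching nothing.
It also fails if it takes over 72 s, if anything falls off the work surface, if the arm or the gripper's body presses on something with over 40 N, if the wrist force passes 120 N, or if a joint passes its speed limit or range.

ROBOT

A 7-joint arm with a two-finger parallel gripper is mounted at the origin on the work surface. World frame = base frame: x ahead of the robot, y to its left, z up, the work surface at z = 0. Lengths are in m, angles in degrees, forces in N, time in s.
With the tool pointing down it reaches from about 0.425 to 0.95 m from the base axis. Payload 16.7 kg.
Tool frame: the origin (TCP) lies midway between the tips of the shut fingers; the grasp point (between the pads) lies 19 mm behind it; z points along the fingers, y is the line along which they close (so a half turn about z gives the same grasp; the last joint's range is limited). The gripper opens to 94 mm and grips with 3 to 60 N. Pads are 16 mm wide; open, the fingers measure 119 mm over their backs; the gripper's body (75 mm by 177 mm) begins 78 mm behind the grasp point.
Start: joints at [-75.201, 24.414, 4.234, 92.017, -1.954, 63.644, -3.845], TCP at [0.268, 0.62, 0.183] pointing down, gripper open.
Joint ranges: [-163.25, 163.25], [-28.42, 122.38], [-70.27, 78.77], [12.13, 141.07], [-58.53, 238.53], [9.26, 117.41], [-156.51, 156.51]. Speed limits (degrees/s): [108.29, 108.29, 136.94, 136.94, 172.46, 172.46, 172.46].

INTERFACE

Orientations are given as a 3x3 rotation matrix whose columns are the frame's x, y, z axes.
In Python, from plant import env gives the robot as it stands.
- The arm moves only by the tool arm_command, never from a script. Its arguments are lists of equal length, an entry for each row: "slide": the shift along the tool's x, y, z in cm, a list of three; "angular": the turn, a rotation vector about the tool's x, y, z in rad, a list of three. In form: {"slide": [[tx, ty, tz], ...], "angular": [[ax, ay, az], ...]}. A call has 1 to 20 rows; each row is the pose to reach, as a shift and turn from the pose commanded when the call began, along the tool's axes at that moment; what a row does not reach only later rows make up. A row lasts 1/8 s, in which the tool goes at most 62.5 mm and 10.7 degrees, less where a joint would pass 70% of its speed; a pose out of reach is approached as far as the arm can. A call with a gripper value outside its range is refused whole. "grip" is the opening, from 0 (shut) to 1 (fully open), set as the call begins (left out, the last holds). The fingers move at their own pace and stop on an object; "grip_force" is the grip in N (left out, the last holds). Time passes only in rows, so rows that repeat a pose let the fingers close. It gives the time, the measured TCP pose, the force, the opening and the grip force at its end, in the units of the state.
- env.sense(): the state, without advancing time (a new reading comes with each control period).
- env.grab_frame(name): name is "scene" or "top" or "wrist"; returns the picture (420x560x3 uint8, blue, green, red); there is no depth.
- env.get_calibration(name): a dict with "fx", "fy", "cx", "cy" (pixels), "rvec" (rotation vector, rad) and "tvec" (3), from world to camera coordinates, as OpenCV has them; the wrist camera has in their place "mount" (4x4, takes a point from camera to tool coordinates, whose origin is the TCP and whose axes are the flange's). Camera axes: x right, y down, z forward; pixel columns grow to the right and rows downward; lengths in m; the calibration is good to about 2 mm. The wrist camera is an equidistant fisheye: a pixel r from the principal point sees the ray r / f radians off the axis. A picture is of the moment at which its call begins: read the wrist's pose just before it. get_calibration takes no time and is no camera call.
- env.close_job(): hands the job in; it is judged then, once.
The state is a dict: "time_s": time; "joint_positions": joint angles; "qvel": joint speeds; "effort": joint torques, N m; "position": TCP position; "ee_rot": TCP orientation; "contact_force": force on the tool from outside, world axes, zero at the start; "ft_torque": the same for the moment, N m; "gripper_width": opening from 0.0 (shut) to 1.0 (fully open); "grip_force": force on a finger pad.
Only numpy, scipy, OpenCV 4.12 (cv2) and the standard library are available. Lean on these libraries where they do the work, as an engineer would, in place of code of your own. Each camera call takes 0.05 s, during which the arm holds its last target. There are 200 camera calls.

## Working session

There is one attempt and no reset: what is moved stays moved. The work goes in short steps, Python scripts to look and compute and a tool call to move; the robot and the scene stay as the last step left them, time stands still between calls to the robot, and variables do not carry over. Pictures are saved under pics/ and viewed, at most 10 in all, crops included, and the job is handed in when it is done.

Besides the shell and the picture viewer there is one more tool, called after "Call:" in YAML: its name, and indented under it one key for each argument. arm_command: Moves the arm, as the interface text tells. Its arguments: {"type":"object","properties":{"slide":{"type":"array","items":{"type":"array","items":{"type":"number"}}},"angular":{"type":"array","items":{"type":"array","items":{"type":"number"}}},"grip":{"type":"number"},"grip_force":{"type":"number"}},"required":["slide","angular"]}

```bash
mkdir -p pics; ls
python3 - <<'E'
from plant import env
import cv2,numpy as np
np.set_printoptions(precision=4,suppress=True)
s=env.sense();print(s)
for n in("scene","top","wrist"):
    print(n,env.get_calibration(n)); 
for n in("scene","top"):
    cv2.imwrite(f"pics/{n}0.png",cv2.resize(env.grab_frame(n),(800,600),interpolation=cv2.INTER_CUBIC))
E
```

```text
pics
{'time_s': 0.0, 'joint_positions': array([-75.1986,  24.4496,   4.2312,  92.0526,  -1.9548,  63.644 ,
        -3.8446]), 'qvel': array([ 0.0153,  0.007 , -0.079 , -0.0656,  0.0441,  0.0333, -0.1064]), 'effort': array([  0.0011, -93.5832,   3.6664, -45.4172,  -0.0489,   0.0202,
         0.0001]), 'position': array([0.2676, 0.6192, 0.1825]), 'ee_rot': array([[-0.918 ,  0.3967, -0.0004],
       [ 0.3967,  0.918 , -0.0012],
       [-0.0001, -0.0013, -1.    ]]), 'contact_force': array([-0.2158,  0.0005,  0.8623]), 'ft_torque': array([-0.0083, -0.0113, -0.0095]), 'grip_force': 0.0, 'gripper_width': 1.0017629384137183}
scene {'fx': 532.8894886753163, 'fy': 532.8894886753163, 'cx': 280.79927932322533, 'cy': 211.11943508371283, 'rvec': array([ 2.1116,  1.4343, -0.4753]), 'tvec': array([-0.2246, -0.3775,  1.6316])}
top {'fx': 527.6700716575441, 'fy': 527.6700716575441, 'cx': 269.3543910914314, 'cy': 214.28817012457117, 'rvec': array([ 2.0848, -2.1421,  0.2156]), 'tvec': array([-0.0005,  0.568 ,  1.3747])}
wrist {'fx': 325.19226210127806, 'fy': 325.19226210127806, 'cx': 278.21431338882326, 'cy': 207.54494973259094, 'mount': array([[ 0.0001, -0.9613, -0.2755,  0.0794],
       [ 1.    ,  0.0005, -0.0013,  0.001 ],
       [ 0.0014, -0.2755,  0.9613, -0.2019],
       [ 0.    ,  0.    ,  0.    ,  1.    ]])}
```

View pics/scene0.png

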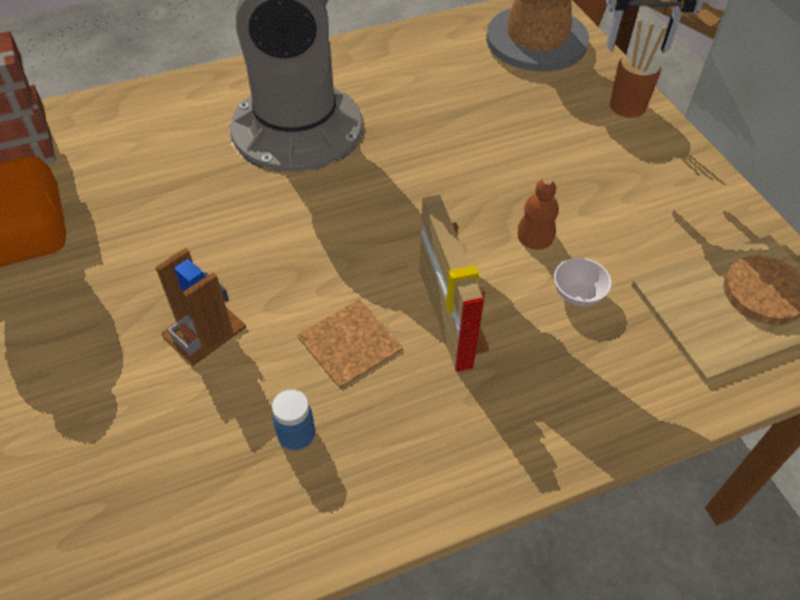

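View pics/top0.png

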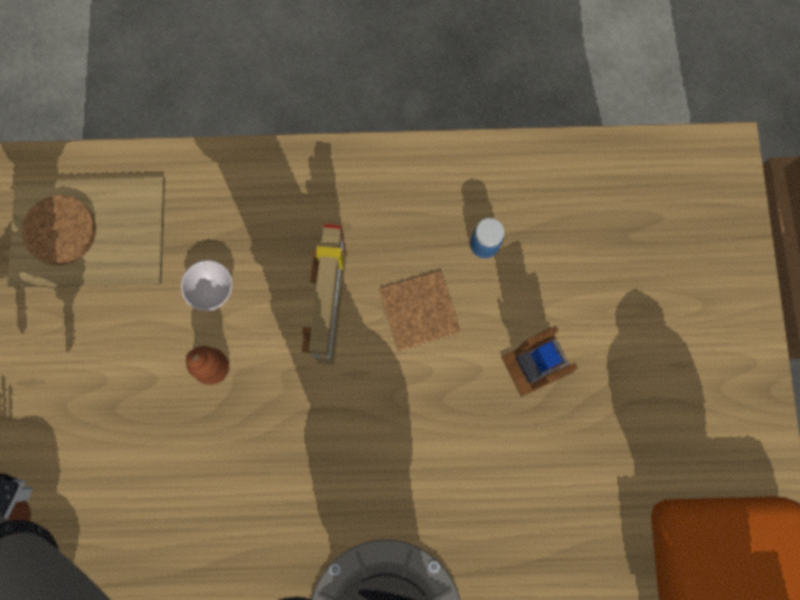

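The scene picture shows the rack at (200,310), mat at (350,343), rail from (430,230) to its red end at (467,330) and the yellow stop at (462,285). In the top picture they are at (540,360), (420,308) and (330,290). Next I'll zoom in on the rack and rail.

Run:
```python
from plant import env
import cv2,numpy as np
sc=env.grab_frame("scene");tp=env.grab_frame("top")
cv2.imwrite("pics/s_raw.png",sc);cv2.imwrite("pics/t_raw.png",tp)
def crop(im,x,y,w,h,W,H): return cv2.resize(im[y:y+h,x:x+w],(W,H),interpolation=cv2.INTER_CUBIC)
a=crop(sc,105,165,80,100,400,500);b=crop(tp,345,215,80,100,400,500)
cv2.imwrite("pics/rack.png",np.hstack([a,b]))
a=crop(sc,285,130,65,140,278,600);b=crop(tp,195,145,65,120,325,600)
cv2.imwrite("pics/rail.png",np.hstack([a,b]))
```

```text
(no output)
```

View pics/rack.png

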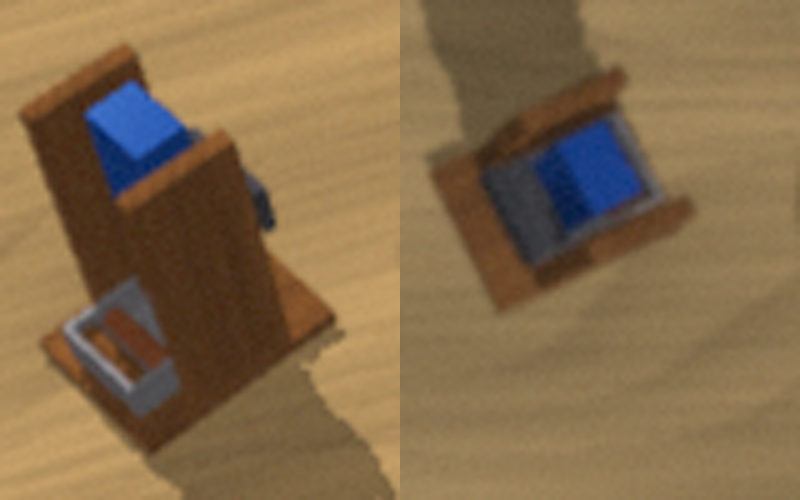

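View pics/rail.png

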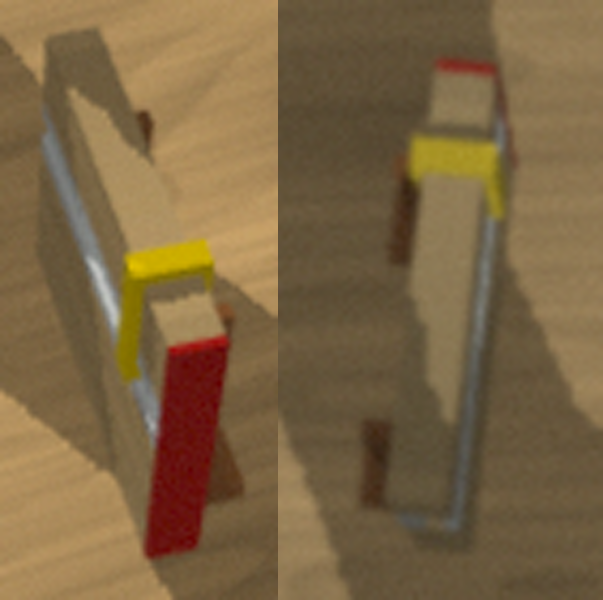

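The rack crop shows the tray on the camera side and the dark head pointing to world +y, so the rack's yaw is about +0.45. The rail crop shows the open end towards the robot. Next is a rough fit from the corner pixels.

```bash
cat > h.py <<'E'
from plant import env
import cv2,numpy as np
from scipy.optimize import least_squares
from scipy.spatial.transform import Rotation as R
np.set_printoptions(precision=4,suppress=True)
CAL={n:env.get_calibration(n) for n in("scene","top","wrist")}
def proj(cam,P,pose=None):
    """world points (N,3) m -> pixels; for wrist, pose=(pos,rot)"""
    c=CAL[cam];P=np.atleast_2d(P)
    if cam!="wrist":
        K=np.array([[c['fx'],0,c['cx']],[0,c['fy'],c['cy']],[0,0,1]])
        return cv2.projectPoints(P,c['rvec'],c['tvec'],K,None)[0][:,0]
    M=c['mount'];T=(P-pose[0])@pose[1]
    C=(T-M[:3,3])@M[:3,:3]
    r=np.hypot(C[:,0],C[:,1]);th=np.arctan2(r,C[:,2])
    k=c['fx']*th/np.maximum(r,1e-9)
    return np.c_[c['cx']+k*C[:,0],c['cy']+k*C[:,1]]
def world(p,L):
    """planar pose (x,y,yaw[,z]) m/rad, local points mm"""
    z=p[3] if len(p)>3 else 0
    return np.atleast_2d(L)/1000@R.from_euler('z',p[2]).as_matrix().T+[p[0],p[1],z]
def fit(obs,p0):
    """obs: list of (cam,pose,local Nx3 mm,pixels Nx2)"""
    f=lambda p:np.concatenate([(proj(c,world(p,L),ps)-px).ravel() for c,ps,L,px in obs])
    s=least_squares(f,p0,loss='soft_l1');return s.x,f(s.x).reshape(-1,2)
def uncrop(p,o,s,dx=0):
    p=np.array(p,float)-[dx,0];return (p+.5)/s-.5+np.array(o)
def px2plane(cam,u,z,pose=None):
    return least_squares(lambda q:proj(cam,[q[0],q[1],z],pose)[0]-u,[.6,0]).x
def go(px,rx,s):
    """slide (cm) and angular from current commanded~measured pose to target pos, tool-x yaw deg (down)"""
    a=np.radians(rx);x=np.array([np.cos(a),np.sin(a),0]);z=np.array([0,0,-1.]);Rt=np.c_[x,np.cross(z,x),z]
    R0=s['ee_rot'];return R0.T@(np.array(px)-s['position'])*100,R.from_matrix(R0.T@Rt).as_rotvec()
E
python3 - <<'E'
from h import *
S=lambda p:uncrop(p,(105,165),5);T=lambda p:uncrop(p,(345,215),5,400)
rack=[("scene",None,[[-44,-62,8],[44,-62,8],[44,50,8]],S([[42,345],[152,440],[332,316]])),
("top",None,[[44,50,8],[-44,50,8],[42,-32,158],[-42,-32,158]],T([[435,172],[500,308],[624,72],[692,205]]))]
p,r=fit(rack,[.55,-.25,.45]);print("rack",p,'\n',r)
B=[[-20,-14,158],[20,-14,158],[-20,14,158],[20,14,158]]
p,r=fit([("scene",None,B,S([[88,118],[140,160],[128,82],[190,125]])),("top",None,B,T([[645,190],[605,120],[590,217],[550,150]]))],p);print("carr",p,'\n',r)
S=lambda p:uncrop(p,(285,130),4.28);T=lambda p:uncrop(p,(195,145),5,278)
rail=[("scene",None,[[0,0,185],[0,30,185],[220,0,185],[220,30,185],[220,0,0],[220,30,0]],S([[45,45],[98,30],[168,350],[228,340],[147,555],[197,545]])),
("top",None,[[220,0,185],[220,30,185]],T([[495,72],[437,70]]))]
p,r=fit(rail,[.5,.1,0]);print("rail",p,'\n',r)
q=px2plane("top",T([455,180]),.194);print("stop", q)
sc=560/800
for n,c,z in(("mat",[420,308],.006),("jar",[489,231],.09),("fig",[205,358],.1),("bowl",[207,285],.045)):
    print(n,px2plane("top",(np.array(c)+.5)*sc-.5,z))
print(px2plane("scene",(np.array([350,343])+.5)*sc-.5,.006))
E
```

```text
rack [ 0.4567 -0.3002  0.4253] 
 [[-0.9245 -0.7751]
 [-0.829   1.5843]
 [ 0.5163 -1.3015]
 [-1.7959 -0.876 ]
 [ 0.1129  0.5473]
 [-1.527  -2.7077]
 [ 1.071   0.6708]]
carr [ 0.4547 -0.2983  0.4751] 
 [[-1.5149 -1.4149]
 [-0.272  -0.5586]
 [ 0.414  -1.3761]
 [-0.3394 -0.9175]
 [-0.6537 -0.6908]
 [-1.0315 -0.6425]
 [ 0.6918 -0.6862]
 [ 0.3498 -1.2955]]
rail [ 0.4706  0.0873 -0.12  ] 
 [[-0.039  -1.1537]
 [-0.0786  0.0889]
 [ 0.0905  0.1848]
 [-0.286  -0.3241]
 [-0.8338 -0.0313]
 [-0.4352 -0.3965]
 [-0.49   -1.0664]
 [-0.6912 -1.7124]]
stop [0.6278 0.0799]
mat [ 0.5733 -0.0848]
jar [ 0.7016 -0.2168]
fig [0.4721 0.3143]
bowl [0.622  0.3267]
[ 0.5778 -0.0827]
```

Run:
```python
from h import *
s=env.sense()
for t,y in(((.30,.60,.36),156),((.60,.20,.36),115),((.58,-.07,.26),83)): print(*go(t,y,s))
```

```text
[ -3.7433  -0.5074 -17.7246] [-0.0008  0.0001  0.011 ]
[-47.1484 -25.3267 -17.703 ] [-0.0007  0.0003  0.7266]
[-56.0215 -50.8973  -7.6823] [-0.0007  0.0005  1.2851]
```

Call:
arm_command:
  slide:
    - [-1,0,-6]
    - [-4,-1,-12]
    - [-8,-3,-17]
    - [-14,-6,-18]
    - [-19,-9,-18]
    - [-24,-12,-18]
    - [-30,-15,-18]
    - [-35,-18,-18]
    - [-40,-21,-18]
    - [-46,-25,-18]
    - [-49,-30,-16]
    - [-51,-36,-14]
    - [-53,-42,-12]
    - [-55,-47,-10]
    - [-56,-51,-8]
    - [-56,-51,-8]
    - [-56,-51,-8]
    - [-56,-51,-8]
  angular:
    - [0,0,0.05]
    - [0,0,0.1]
    - [0,0,0.15]
    - [0,0,0.22]
    - [0,0,0.3]
    - [0,0,0.38]
    - [0,0,0.46]
    - [0,0,0.54]
    - [0,0,0.62]
    - [0,0,0.72]
    - [0,0,0.84]
    - [0,0,0.96]
    - [0,0,1.08]
    - [0,0,1.2]
    - [0,0,1.285]
    - [0,0,1.285]
    - [0,0,1.285]
    - [0,0,1.285]
  grip: 1

```text
time_s: 2.45
position: [0.58, -0.0693, 0.2635]
ee_rot: [[0.119, 0.993, 0.0], [0.993, -0.119, 0.0], [0.0, 0.0, -1.0]]
contact_force: [-0.4, 0.0, 0.5]
gripper_width: 1.0
grip_force: 0.0
```

```bash
cat >> h.py <<'E'
import json
def snap(name,cam="wrist"):
    s=env.sense();im=env.grab_frame(cam);cv2.imwrite(f"pics/{name}_raw.png",im)
    json.dump([s['position'].tolist(),s['ee_rot'].tolist()],open(f"pics/{name}.json","w"));return s,im
def pose(name): a=json.load(open(f"pics/{name}.json"));return np.array(a[0]),np.array(a[1])
E
python3 - <<'E'
from h import *
s,im=snap("w1");cv2.imwrite("pics/w1.png",cv2.resize(im,(800,600),interpolation=cv2.INTER_CUBIC))
print(s['position'],s['ee_rot'],s['time_s'],s['joint_positions'])
p=[.4706,.0873,-.12]
print(proj("wrist",world(p,[[0,0,185],[220,0,185],[0,0,0],[220,0,0]]),pose("w1"))*800/560)
E
```

```text
[ 0.58   -0.0693  0.2635] [[ 0.1194  0.9928  0.0004]
 [ 0.9928 -0.1194  0.0002]
 [ 0.0003  0.0004 -1.    ]] 2.45 [-30.0341  13.869   37.1355 100.0273  -8.9313  69.0476   2.6455]
[[194.1869  80.3886]
 [546.8382  73.9195]
 [269.9886 109.9865]
 [489.6097 107.8344]]
```

View pics/w1.png

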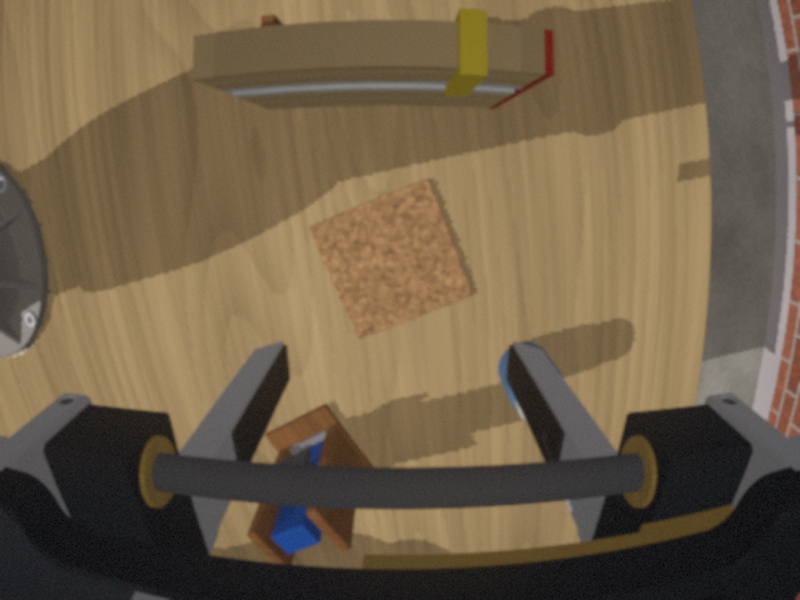

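The wrist view shows the rail's top front edge running from (194,80) to (546,73), the stop's near edge at x≈459 and the mat corners at (311,227), (431,179), (473,294) and (361,338).

Run:
```python
from h import *
u=lambda p:(np.array(p,float)+.5)*.7-.5
w=("wrist",pose("w1"))
L=[[0,0,185],[0,30,185],[0,0,0],[220,0,185]];px=u([[194,80],[195,36],[269,107],[545,74]])
p,r=fit([(*w,L,px)],[.47,.087,-.12]);print("rail w",p,'\n',r)
S=lambda p:uncrop(p,(285,130),4.28)
p2,r=fit([(*w,L,px),("scene",None,[[0,0,185],[0,30,185],[220,0,185],[220,30,185]],S([[45,45],[98,30],[168,350],[228,340]]))],p);print("rail all",p2)
f=lambda q:(proj("wrist",world(p,[[q[0],-6,194],[q[0],30,194]]),pose("w1"))-u([[460,76],[460,14]]))[:,0]
print("s",least_squares(f,[150]).x)
f=lambda q:(proj("scene",world(p,[[q[0],-6,194]]),None)-S([[129,258]])).ravel()
print("s scene",least_squares(f,[150]).x)
M=[[-65,-65,6],[-65,65,6],[65,65,6],[65,-65,6]]
for a in (.2,-.2):
    m,r=fit([(*w,M,u([[361,338],[311,227],[431,179],[473,294]])),],[.575,-.084,a]);print("mat",m,abs(r).max())
s=env.sense();t=(.4547,-.2983,.30);print(*go(t,26,s))
```

```text
rail w [ 0.4698  0.0883 -0.124 ] 
 [[-0.5682 -0.3501]
 [-0.2125 -0.2861]
 [ 0.2553  1.7099]
 [ 0.4888  0.0161]]
rail all [ 0.47    0.0881 -0.123 ]
s [165.4053]
s scene [167.2923]
mat [ 0.576  -0.0827  0.2634] 2.0022900009184355
mat [ 0.576  -0.0827  0.2634] 2.0022900488131654
[-24.2226  -9.6955  -3.6612] [ 0.0003 -0.0005  0.9972]
```

Call:
arm_command:
  slide:
    - [-3,-1,-1]
    - [-7,-3,-2]
    - [-12,-5,-3.7]
    - [-17,-7,-3.7]
    - [-22,-9,-3.7]
    - [-24.2,-9.7,-3.7]
    - [-24.2,-9.7,-3.7]
    - [-24.2,-9.7,-3.7]
    - [-24.2,-9.7,-3.7]
  angular:
    - [0,0,0.15]
    - [0,0,0.32]
    - [0,0,0.5]
    - [0,0,0.68]
    - [0,0,0.86]
    - [0,0,0.997]
    - [0,0,0.997]
    - [0,0,0.997]
    - [0,0,0.997]

```text
time_s: 3.62
position: [0.4546, -0.2978, 0.3001]
ee_rot: [[0.898, 0.44, -0.0], [0.44, -0.898, 0.0], [-0.0, -0.0, -1.0]]
contact_force: [-0.5, 0.5, -0.6]
gripper_width: 1.0
grip_force: 0.0
```

Run:
```python
from h import *
s,im=snap("w2");cv2.imwrite("pics/w2.png",cv2.resize(im[60:420,80:480],(800,720),interpolation=cv2.INTER_CUBIC)[:600])
print(s['position'],s['ee_rot'],s['time_s'],s['joint_positions'])
p=[.4547,-.2983,.4751]
print((proj("wrist",world(p,[[-20,-14,158],[20,-14,158],[-20,14,158],[20,14,158]]),pose("w2"))-[80,60]+.5)*2-.5)
```

```text
[ 0.4546 -0.2978  0.3001] [[ 0.8981  0.4398 -0.0001]
 [ 0.4398 -0.8981  0.0001]
 [-0.0001 -0.0001 -1.    ]] 3.625 [-20.5929   8.8488  53.8884 102.4085  -7.4872  72.499  -28.6773]
[[423.2022 299.9493]
 [422.4829 228.4874]
 [372.4874 300.9092]
 [370.3334 229.4994]]
```

View pics/w2.png

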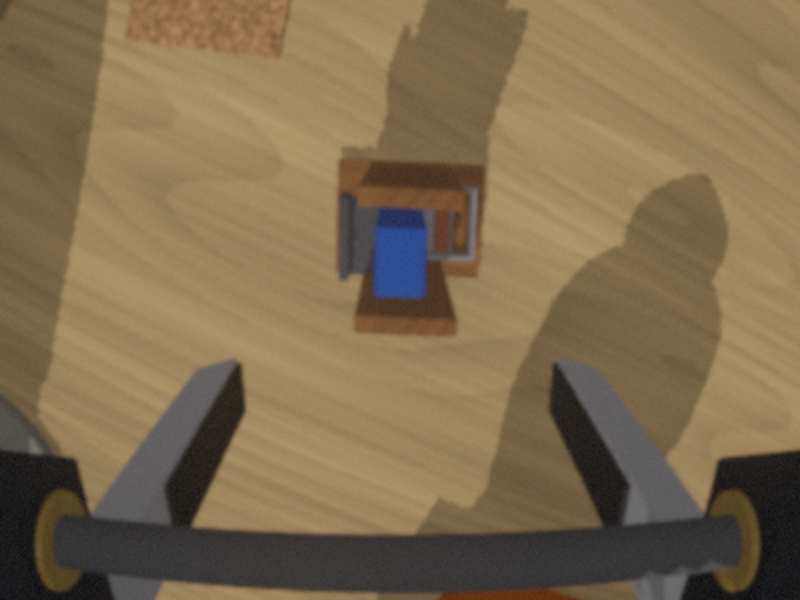

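The wrist view shows the blue block's top at (376..426, 226..298), the cheeks above and below it, the head at left (345,235) and the tray at right.

Run:
```python
from h import *
w=("wrist",pose("w2"));u=lambda p:uncrop(p,(80,60),2)
B=[[-20,-14,158],[20,-14,158],[-20,14,158],[20,14,158]]
p,r=fit([(*w,B,u([[426,298],[426,226],[376,298],[376,226]]))],[.4547,-.298,.45]);print("carr",p,r.ravel())
q,r=fit([(*w,[[42,26,158],[-30,26,158],[-30,-32,158],[44,50,8],[44,-62,8]],u([[360,188],[355,318],[456,317],[340,158],[485,166]]))],p);print("rack",q,r.ravel())
im=cv2.imread("pics/w2_raw.png").astype(int);m=((im[...,0]>130)&(im[...,2]<60)&(im[...,1]<100)).astype(np.uint8)
n,l,st,c=cv2.connectedComponentsWithStats(m);i=1+np.argmax(st[1:,4]);print(st[i],c[i],(c[i]-[80,60]+.5)*2-.5)
s=env.sense();g=[*p[:2],.008+.122-.019]
print(*go(g,np.degrees(p[2]),s))
```

```text
carr [ 0.457  -0.2995  0.4565] [ 0.1878 -0.1159  0.5625  0.0953 -0.2034 -0.0884 -0.5401  0.1111]
rack [ 0.4566 -0.3016  0.4117] [-0.6412 -1.0518 -0.082  -1.3795  1.3799  1.2628 -0.6964  1.0302  0.3879
  0.4564]
[268 174  25  34 792] [279.4407 190.774 ] [399.3813 262.048 ]
[ 0.1686  0.2502 18.9149] [-0.0001  0.0001 -0.0018]
```

Call:
arm_command:
  slide:
    - [0.2,0.25,4]
    - [0.2,0.25,8]
    - [0.2,0.25,12]
    - [0.2,0.25,15]
    - [0.2,0.25,17.5]
    - [0.2,0.25,18.9]
    - [0.2,0.25,18.9]
    - [0.2,0.25,18.9]
  angular:
    - [0,0,0]
    - [0,0,0]
    - [0,0,0]
    - [0,0,0]
    - [0,0,0]
    - [0,0,0]
    - [0,0,0]
    - [0,0,0]

```text
time_s: 4.68
position: [0.4572, -0.3007, 0.112]
ee_rot: [[0.9, 0.437, 0.001], [0.437, -0.9, -0.0], [0.001, 0.001, -1.0]]
contact_force: [0.1, 0.6, -0.4]
gripper_width: 0.999
grip_force: 0.0
```

Call:
arm_command:
  slide:
    - [0,0,0]
    - [0,0,0]
    - [0,0,0]
    - [0,0,0]
    - [0,0,0]
    - [0,0,0]
    - [0,0,0]
    - [0,0,0]
  angular:
    - [0,0,0]
    - [0,0,0]
    - [0,0,0]
    - [0,0,0]
    - [0,0,0]
    - [0,0,0]
    - [0,0,0]
    - [0,0,0]
  grip: 0.1
  grip_force: 25

```text
time_s: 5.68
position: [0.4565, -0.3003, 0.1111]
ee_rot: [[0.9, 0.437, -0.0], [0.437, -0.9, 0.0], [-0.0, -0.0, -1.0]]
contact_force: [-1.2, 1.6, -1.2]
gripper_width: 0.295
grip_force: 24.9
```

Call:
arm_command:
  slide:
    - [0,0,-1]
    - [0,0,-3]
    - [0,0,-5]
    - [0,0,-7]
    - [0,0,-9]
    - [0,0,-11]
    - [0,0,-13]
    - [0,0,-15]
    - [0,0,-17]
    - [0,0,-19]
    - [0,0,-20]
    - [0,0,-20]
    - [0,0,-20]
  angular:
    - [0,0,0]
    - [0,0,0]
    - [0,0,0]
    - [0,0,0]
    - [0,0,0]
    - [0,0,0]
    - [0,0,0]
    - [0,0,0]
    - [0,0,0]
    - [0,0,0]
    - [0,0,0]
    - [0,0,0]
    - [0,0,0]

```text
time_s: 7.3
position: [0.4563, -0.3002, 0.3106]
ee_rot: [[0.9, 0.437, -0.001], [0.437, -0.9, 0.0], [-0.001, -0.001, -1.0]]
contact_force: [-0.2, -0.6, -2.7]
gripper_width: 0.297
grip_force: 24.9
```

Run:
```python
from h import *
s,im=snap("w3");im2=env.grab_frame("scene")
a=cv2.resize(im[100:400,140:440],(450,450));b=cv2.resize(im2[90:240,80:200],(350,437));b=cv2.copyMakeBorder(b,0,13,0,0,0)
cv2.imwrite("pics/w3.png",np.hstack([a,b]))
print(s['position'],s['time_s'],s['contact_force'],s['gripper_width'],s['grip_force'],s['ft_torque'])
# place with carrier yaw -0.1235 on the mat; tcp 0.103 above carrier origin
for z in(.21,.115,.112,.109): print(*go((.576,-.083,z),np.degrees(-.1235),s))
```

```text
[ 0.4563 -0.3002  0.3106] 7.3 [-0.1613 -0.6153 -2.717 ] 0.2969154851357424 24.860285818576813 [-0.0027  0.1986 -0.0009]
[ 20.2551 -14.3131  10.0521] [-0.0004  0.0008  0.5753]
[ 20.2612 -14.3074  19.5521] [-0.0004  0.0008  0.5753]
[ 20.2614 -14.3072  19.8521] [-0.0004  0.0008  0.5753]
[ 20.2616 -14.307   20.1521] [-0.0004  0.0008  0.5753]
```

View pics/w3.png

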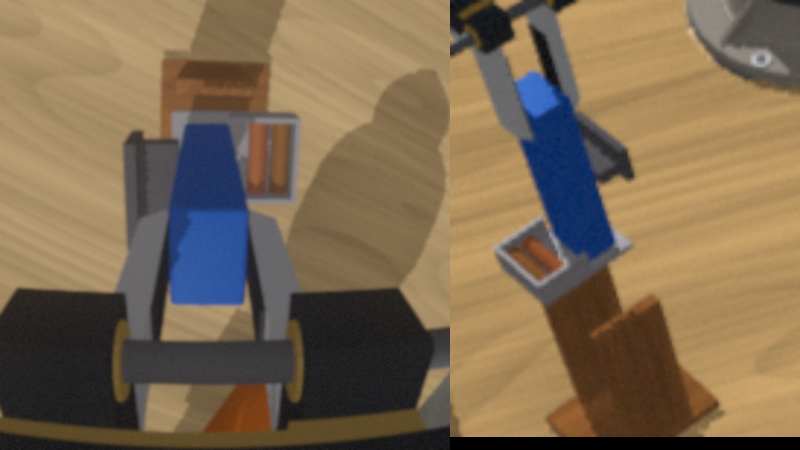

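The carrier is lifted cleanly and hangs upright in the fingers at (205,255), with its tray loaded and clear of the rack.

Call:
arm_command:
  slide:
    - [2,-1.4,0]
    - [5,-3.5,0]
    - [8,-5.7,0]
    - [11,-7.8,0]
    - [14,-10,0]
    - [17,-12,0]
    - [19.3,-13.6,0]
    - [20.3,-14.3,0]
    - [20.3,-14.3,2]
    - [20.3,-14.3,5]
    - [20.3,-14.3,9]
    - [20.3,-14.3,13]
    - [20.3,-14.3,16]
    - [20.3,-14.3,18]
    - [20.3,-14.3,19]
    - [20.3,-14.3,19.5]
    - [20.3,-14.3,19.7]
    - [20.3,-14.3,19.8]
    - [20.3,-14.3,19.8]
  angular:
    - [0,0,0.06]
    - [0,0,0.14]
    - [0,0,0.22]
    - [0,0,0.3]
    - [0,0,0.4]
    - [0,0,0.48]
    - [0,0,0.55]
    - [0,0,0.575]
    - [0,0,0.575]
    - [0,0,0.575]
    - [0,0,0.575]
    - [0,0,0.575]
    - [0,0,0.575]
    - [0,0,0.575]
    - [0,0,0.575]
    - [0,0,0.575]
    - [0,0,0.575]
    - [0,0,0.575]
    - [0,0,0.575]

```text
time_s: 9.78
position: [0.577, -0.0831, 0.1135]
ee_rot: [[0.992, -0.123, 0.0], [-0.123, -0.992, 0.0], [0.0, -0.0, -1.0]]
contact_force: [-0.5, -0.2, -2.4]
gripper_width: 0.299
grip_force: 25.0
```

Call:
arm_command:
  slide:
    - [0,0,0.1]
    - [0,0,0.2]
    - [0,0,0.3]
    - [0,0,0.35]
  angular:
    - [0,0,0]
    - [0,0,0]
    - [0,0,0]
    - [0,0,0]

```text
time_s: 10.28
position: [0.5768, -0.0832, 0.1096]
ee_rot: [[0.992, -0.123, -0.0], [-0.123, -0.992, -0.0], [-0.0, 0.0, -1.0]]
contact_force: [0.7, -0.1, -3.5]
gripper_width: 0.298
grip_force: 25.0
```

Call:
arm_command:
  slide:
    - [0,0,0.1]
    - [0,0,0.1]
    - [0,0,0.15]
    - [0,0,0.15]
  angular:
    - [0,0,0]
    - [0,0,0]
    - [0,0,0]
    - [0,0,0]

```text
time_s: 10.78
position: [0.5772, -0.083, 0.1088]
ee_rot: [[0.992, -0.123, 0.001], [-0.123, -0.992, 0.001], [0.001, -0.001, -1.0]]
contact_force: [-2.9, 3.3, 11.5]
gripper_width: 0.298
grip_force: 25.0
```

Call:
arm_command:
  slide:
    - [0,0,0]
    - [0,0,0]
    - [0,0,0]
    - [0,0,0]
    - [0,0,0]
    - [0,0,-4]
    - [0,0,-9]
    - [0,0,-13]
    - [0,0,-14]
    - [0,0,-14]
    - [0,0,-14]
  angular:
    - [0,0,0]
    - [0,0,0]
    - [0,0,0]
    - [0,0,0]
    - [0,0,0]
    - [0,0,0]
    - [0,0,0]
    - [0,0,0]
    - [0,0,0]
    - [0,0,0]
    - [0,0,0]
  grip: 1

```text
time_s: 12.15
position: [0.5762, -0.083, 0.2469]
ee_rot: [[0.992, -0.123, -0.002], [-0.123, -0.992, -0.0], [-0.002, 0.0, -1.0]]
contact_force: [0.2, 0.4, -0.2]
gripper_width: 0.998
grip_force: 0.0
```

Run:
```python
from h import *
s,im=snap("w4")
print(s['position'],s['time_s'],s['gripper_width'])
hsv=cv2.cvtColor(im,cv2.COLOR_BGR2HSV);print(len(im))
cv2.imwrite("pics/w4.png",cv2.resize(im[60:360,80:480],(800,600),interpolation=cv2.INTER_CUBIC))
for t in((.577,-.083,.249),(.577,-.083,.109)): print(*go(t,90-7.08,s))
```

```text
[ 0.5762 -0.083   0.2469] 12.15 0.9976020571577311
420
[ 0.0767 -0.0069 -0.2086] [-0.0011  0.0016 -1.5705]
[ 0.1007 -0.0122 13.7914] [-0.0011  0.0016 -1.5705]
```

View pics/w4.png

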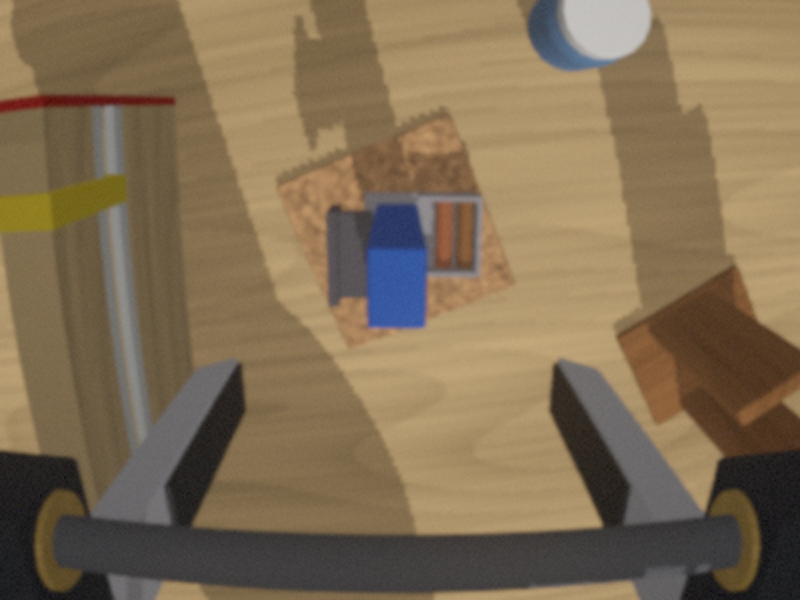

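The carrier stands upright on the mat, with its block top at (369..426, 247..327), head to the left and tray to the right. The stop's near corner is at (52,230).

Run:
```python
from h import *
w=("wrist",pose("w4"));u=lambda p:uncrop(p,(80,60),2)
B=[[-20,-14,156],[20,-14,156],[-20,14,156],[20,14,156]]
p,r=fit([(*w,B,u([[427,327],[424,248],[369,327],[369,247]]))],[.576,-.083,-.12]);print("carr",p,r.ravel())
q=[.470,.088,-.1235]
f=lambda v:(proj("wrist",world(q,[[v[0],v[1],194]]),pose("w4"))-u([[52,230]])).ravel()
print("stop corner s,y",least_squares(f,[165,-6]).x)
print((proj("wrist",world(q,[[166,-6,194],[220,0,185],[220,0,0],[110,0,0]]),pose("w4"))-[80,60]+.5)*2-.5)
s=env.sense();print(*go((*p[:2],.109),90+np.degrees(p[2]),s))
```

```text
carr [ 0.5773 -0.0831 -0.1168] [ 0.1156  0.6387  1.8916 -1.0636 -0.2827  0.8293 -1.0713 -0.368 ]
stop corner s,y [164.7954  -5.2169]
[[ 53.1992 227.2402]
 [ 43.2733 104.8946]
 [175.1759 103.2191]
 [183.0245 254.4062]]
[ 0.1302 -0.0096 13.7947] [-0.001   0.0018 -1.5772]
```

Call:
arm_command:
  slide:
    - [0.1,0,0]
    - [0.1,0,0]
    - [0.1,0,0]
    - [0.1,0,0]
    - [0.1,0,0]
    - [0.1,0,0]
    - [0.1,0,0]
    - [0.1,0,0]
    - [0.1,0,0]
    - [0.1,0,0]
    - [0.1,0,3]
    - [0.1,0,7]
    - [0.1,0,10.5]
    - [0.1,0,13]
    - [0.1,0,13.8]
    - [0.1,0,13.8]
    - [0.1,0,13.8]
  angular:
    - [0,0,-0.17]
    - [0,0,-0.34]
    - [0,0,-0.51]
    - [0,0,-0.68]
    - [0,0,-0.85]
    - [0,0,-1.02]
    - [0,0,-1.19]
    - [0,0,-1.36]
    - [0,0,-1.5]
    - [0,0,-1.572]
    - [0,0,-1.572]
    - [0,0,-1.572]
    - [0,0,-1.572]
    - [0,0,-1.572]
    - [0,0,-1.572]
    - [0,0,-1.572]
    - [0,0,-1.572]

```text
time_s: 14.32
position: [0.5784, -0.0834, 0.111]
ee_rot: [[0.122, 0.993, 0.001], [0.993, -0.122, 0.0], [0.0, 0.001, -1.0]]
contact_force: [0.1, -0.5, 0.6]
gripper_width: 1.004
grip_force: 0.0
```

Call:
arm_command:
  slide:
    - [0,0,0]
    - [0,0,0]
    - [0,0,0]
    - [0,0,0]
    - [0,0,0]
    - [0,0,0]
    - [0,0,0]
  angular:
    - [0,0,0]
    - [0,0,0]
    - [0,0,0]
    - [0,0,0]
    - [0,0,0]
    - [0,0,0]
    - [0,0,0]
  grip: 0.2
  grip_force: 35

```text
time_s: 15.2
position: [0.5777, -0.0833, 0.1101]
ee_rot: [[0.122, 0.993, -0.0], [0.993, -0.122, -0.0], [-0.0, -0.0, -1.0]]
contact_force: [-0.7, 0.6, -0.3]
gripper_width: 0.426
grip_force: 34.9
```

Run:
```python
from h import *
s=env.sense();q=[.470,.088,-.1235]
for L in([127,-156,0],[-34,-120,0],[-34,-60,0],[-34,-24,0]):
    P=world(q,L)[0];P[2]=.1445;print(np.hypot(*P[:2]),P,*go(P,82.92,s))
```

```text
0.5826794727077645 [ 0.5768 -0.0825  0.1445] [ 0.071  -0.1017 -3.4389] [-0.0003  0.0001  0.0015]
0.4223340063907276 [ 0.4215 -0.0269  0.1445] [  3.6938 -16.1966  -3.4351] [-0.0003  0.0001  0.0015]
0.43010846369359135 [0.4289 0.0326 0.1445] [  9.6938 -16.1881  -3.4354] [-0.0003  0.0001  0.0015]
0.4386634895827921 [0.4333 0.0684 0.1445] [ 13.2938 -16.183   -3.4357] [-0.0003  0.0001  0.0015]
```

Call:
arm_command:
  slide:
    - [0,0,-0.5]
    - [0,0,-2]
    - [0,0,-3.5]
    - [0,0,-4.5]
    - [1,-2,-4.5]
    - [2.5,-4.5,-4.5]
    - [4.5,-8,-4.5]
    - [6.5,-11.5,-4.4]
    - [8.3,-14.2,-4]
    - [9.5,-16.2,-3.6]
    - [9.7,-16.2,-3.5]
    - [9.7,-16.2,-3.5]
    - [9.7,-16.2,-3.5]
  angular:
    - [0,0,0]
    - [0,0,0]
    - [0,0,0]
    - [0,0,0]
    - [0,0,0]
    - [0,0,0]
    - [0,0,0]
    - [0,0,0]
    - [0,0,0]
    - [0,0,0]
    - [0,0,0]
    - [0,0,0]
    - [0,0,0]

```text
time_s: 16.82
position: [0.4295, 0.0322, 0.1454]
ee_rot: [[0.123, 0.992, 0.0], [0.992, -0.123, -0.0], [-0.0, 0.0, -1.0]]
contact_force: [-0.1, 0.3, -3.1]
gripper_width: 0.423
grip_force: 34.9
```

Run:
```python
from h import *
s,im=snap("w5");sc=env.grab_frame("scene");tp=env.grab_frame("top");cv2.imwrite("pics/w5s_raw.png",sc);cv2.imwrite("pics/w5t_raw.png",tp)
print(s['position'],s['ee_rot'],s['time_s'],s['contact_force'],s['joint_positions'])
a=cv2.resize(im[0:400,80:400],(480,600));b=cv2.resize(sc[100:300,230:350],(318,530));b=cv2.copyMakeBorder(b,0,70,0,0,0)
cv2.imwrite("pics/w5.png",np.hstack([a,b]))
q=[.470,.088,-.1235]
P=world(q,[-34,-24,0])[0];P[2]=.1445;print(*go(P,82.92,s))
```

```text
[0.4295 0.0322 0.1454] [[ 0.1225  0.9925  0.0004]
 [ 0.9925 -0.1225 -0.0002]
 [-0.0002  0.0004 -1.    ]] 16.825 [-0.1336  0.3437 -3.1268] [-40.9815   3.0688  29.4976 125.5918  -1.9026  51.732  -17.3777]
[ 3.6327 -0.062   0.0911] [0.0004 0.0002 0.0008]
```

View pics/w5.png

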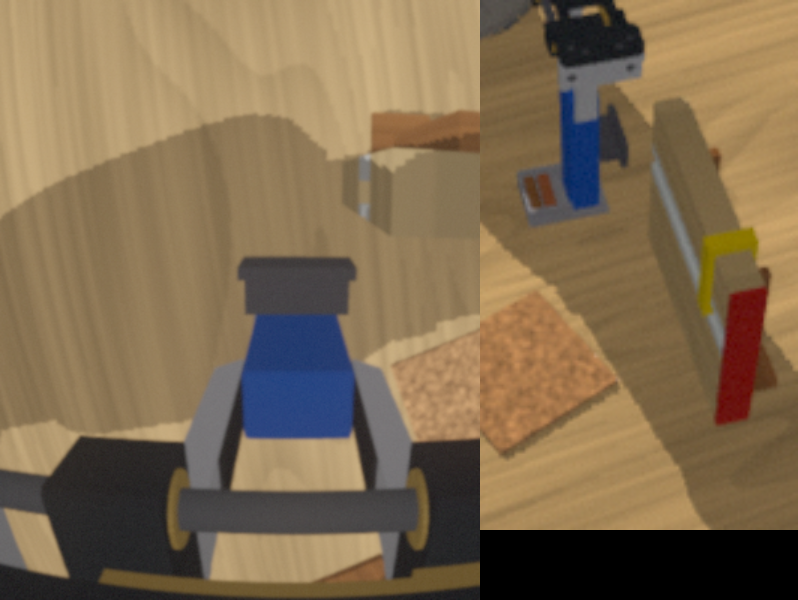

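The wrist view shows the head at (240..356, 258..280) and the rail's end with its top front corner at (388,236). The scene view shows the carrier upright in front of the mouth.

Run:
```python
from h import *
ps=pose("w5");f=lambda P:(proj("wrist",P,ps)-[80,0]+.5)*1.5-.5
q=[.470,.088,-.1235]
print("rail end",f(world(q,[[0,0,185],[0,30,185],[0,0,0],[0,30,0]])))
c=[*ps[0][:2],-.123,ps[0][2]-.104]
print("head",f(world(c,[[-27,39,90],[27,39,90],[-27,33,90],[27,33,90],[-27,39,60],[27,39,60]])))
print("block",f(world(c,[[-20,-14,150],[20,-14,150],[-20,14,150],[20,14,150]])))
cv2.imwrite("pics/w6.png",cv2.resize(cv2.imread("pics/w5_raw.png")[80:200,220:380],(800,600),interpolation=cv2.INTER_CUBIC))
```

```text
rail end [[392.68   238.0247]
 [394.8142 149.3952]
 [343.0759 204.1649]
 [343.5247 162.1866]]
head [[235.3302 268.9489]
 [354.6462 268.9593]
 [235.7096 281.8642]
 [354.2901 281.8873]
 [242.6167 257.6814]
 [348.0159 257.686 ]]
block [[240.4472 441.4351]
 [348.1235 441.6205]
 [236.7356 372.814 ]
 [351.4612 372.9389]]
```

View pics/w6.png

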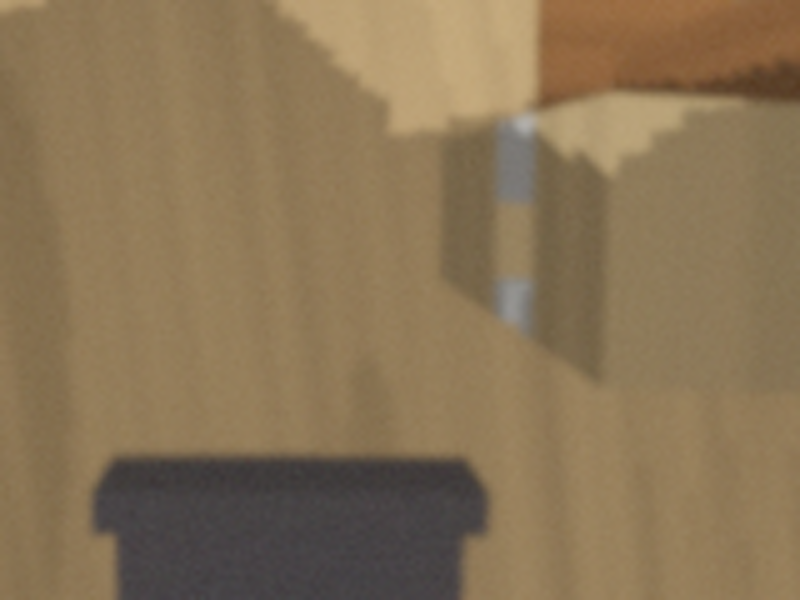

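The close-up shows the rail's end face with corners (600,383), (610,92), (443,275) and (443,122), and the channel gap at x 497..533, y 205..280. The head's plate spans x 93..487, with its edges at rows 460 and 490..533.

Run:
```python
from h import *
ps=pose("w5");u=lambda p:uncrop(p,(220,80),5)
L=[[0,0,185],[0,30,185],[0,0,0],[0,30,0],[0,6,134],[0,6,96],[0,18,134],[0,18,96]]
px=u([[600,383],[611,92],[443,276],[443,122],[534,280],[497,280],[534,204],[497,204]])
f=lambda p:(proj("wrist",world([p[0],p[1],-.1235],L),ps)-px).ravel()
g=least_squares(f,[.47,.088]);q=g.x;print("rail",q,f(q).reshape(-1,2))
H=[[-27,39,90],[27,39,90],[-27,33,90],[27,33,90],[-27,39,60],[27,39,60]]
hx=u([[93,492],[487,492],[94,533],[486,533],[112,460],[468,460]])
c0=[*ps[0][:2],-.123,ps[0][2]-.104]
f2=lambda p:(proj("wrist",world(p,H),ps)-hx).ravel()
c=least_squares(f2,c0).x;print("carrier",c,c-c0,f2(c).reshape(-1,2))
R_=R.from_euler('z',-.1235).as_matrix()[:2,:2]
print("carrier in rail mm",R_.T@(c[:2]-q)*1000,"tcp offset",R_.T@(c[:2]-ps[0][:2])*1000)
```

```text
rail [0.4694 0.0892] [[ 0.5943  0.1246]
 [-0.2632 -0.8259]
 [-0.3651  0.1006]
 [-0.0778  2.9083]
 [-0.3214  2.1142]
 [ 0.0004 -1.1857]
 [ 0.01   -0.8199]
 [ 0.2354 -1.4159]]
carrier [ 0.4303  0.0326 -0.1227  0.04  ] [ 0.0008  0.0003  0.0003 -0.0014] [[-0.1791  0.1698]
 [ 0.118   0.1644]
 [-0.1345  0.5388]
 [ 0.0819  0.5374]
 [ 0.7072 -0.7919]
 [-0.5789 -0.798 ]]
carrier in rail mm [-31.8265 -61.0319] tcp offset [0.7485 0.4037]
```

Call:
arm_command:
  slide:
    - [0.5,0,0]
    - [1.5,0,0.05]
    - [2.5,0,0.05]
    - [3.4,0,0.05]
    - [3.7,0,0.05]
    - [3.7,0,0.05]
    - [3.7,0.5,0.05]
    - [3.7,1,0.05]
    - [3.7,1.4,0.05]
    - [3.7,1.8,0.05]
  angular:
    - [0,0,0]
    - [0,0,0]
    - [0,0,0]
    - [0,0,0]
    - [0,0,0]
    - [0,0,0]
    - [0,0,0]
    - [0,0,0]
    - [0,0,0]
    - [0,0,0]

```text
time_s: 18.23
position: [0.4515, 0.0671, 0.1446]
ee_rot: [[0.122, 0.993, -0.0], [0.993, -0.122, -0.0], [-0.0, -0.0, -1.0]]
contact_force: [0.1, 0.5, -3.3]
gripper_width: 0.423
grip_force: 34.9
```

Call:
arm_command:
  slide:
    - [0,0.5,0]
    - [0,1,0]
    - [0,1.5,0]
    - [0,2,0]
    - [0,2.5,0]
    - [0,3,0]
    - [0,3.5,0]
    - [0,4,0]
    - [0,4,0]
  angular:
    - [0,0,0]
    - [0,0,0]
    - [0,0,0]
    - [0,0,0]
    - [0,0,0]
    - [0,0,0]
    - [0,0,0]
    - [0,0,0]
    - [0,0,0]

```text
time_s: 19.35
position: [0.4912, 0.0623, 0.1446]
ee_rot: [[0.122, 0.993, -0.0], [0.993, -0.122, -0.0], [-0.0, -0.0, -1.0]]
contact_force: [-0.5, -0.2, -2.9]
gripper_width: 0.422
grip_force: 34.9
```

Call:
arm_command:
  slide:
    - [0,0.6,0]
    - [0,1.4,0]
    - [0,2.2,0]
    - [0,3,0]
    - [0,3.8,0]
    - [0,4.6,0]
    - [0,5.4,0]
    - [0,6.2,0]
    - [0,7,0]
    - [0,7.8,0]
    - [0,8.6,0]
    - [0,9.2,0]
    - [0,9.6,0]
    - [0,9.6,0]
  angular:
    - [0,0,0]
    - [0,0,0]
    - [0,0,0]
    - [0,0,0]
    - [0,0,0]
    - [0,0,0]
    - [0,0,0]
    - [0,0,0]
    - [0,0,0]
    - [0,0,0]
    - [0,0,0]
    - [0,0,0]
    - [0,0,0]
    - [0,0,0]

```text
time_s: 21.1
position: [0.5863, 0.0506, 0.1446]
ee_rot: [[0.122, 0.993, -0.0], [0.993, -0.122, -0.0], [-0.0, -0.0, -1.0]]
contact_force: [0.1, -0.1, -2.7]
gripper_width: 0.422
grip_force: 34.9
```

Call:
arm_command:
  slide:
    - [0,0.3,0]
    - [0,0.6,0]
    - [0,0.8,0]
    - [0,1.0,0]
    - [0,1.1,0]
    - [0,1.2,0]
    - [0,1.3,0]
    - [0,1.3,0]
  angular:
    - [0,0,0]
    - [0,0,0]
    - [0,0,0]
    - [0,0,0]
    - [0,0,0]
    - [0,0,0]
    - [0,0,0]
    - [0,0,0]

```text
time_s: 22.1
position: [0.5991, 0.0491, 0.1447]
ee_rot: [[0.122, 0.993, -0.0], [0.993, -0.122, -0.0], [-0.0, -0.0, -1.0]]
contact_force: [-0.6, 1.1, -3.0]
gripper_width: 0.424
grip_force: 34.9
```

Call:
arm_command:
  slide:
    - [0,0.1,0]
    - [0,0.2,0]
    - [0,0.2,0]
  angular:
    - [0,0,0]
    - [0,0,0]
    - [0,0,0]

```text
time_s: 22.48
position: [0.6012, 0.0488, 0.1447]
ee_rot: [[0.122, 0.993, -0.0], [0.993, -0.122, -0.0], [-0.0, -0.0, -1.0]]
contact_force: [-0.4, 0.5, -2.5]
gripper_width: 0.422
grip_force: 34.9
```

Call:
arm_command:
  slide:
    - [0,0.1,0]
    - [0,0.2,0]
    - [0,0.2,0]
  angular:
    - [0,0,0]
    - [0,0,0]
    - [0,0,0]

```text
time_s: 22.85
position: [0.6031, 0.0486, 0.1446]
ee_rot: [[0.122, 0.993, -0.0], [0.993, -0.122, -0.0], [-0.0, -0.0, -1.0]]
contact_force: [0.1, 0.2, -3.7]
gripper_width: 0.424
grip_force: 34.9
```

Call:
arm_command:
  slide:
    - [0,0.1,0]
    - [0,0.15,0]
    - [0,0.15,0]
  angular:
    - [0,0,0]
    - [0,0,0]
    - [0,0,0]

```text
time_s: 23.22
position: [0.6037, 0.0483, 0.1445]
ee_rot: [[0.122, 0.993, -0.002], [0.993, -0.122, -0.0], [-0.0, -0.002, -1.0]]
contact_force: [-6.6, -0.7, 0.4]
gripper_width: 0.426
grip_force: 35.0
```

Call:
arm_command:
  slide:
    - [0,0,0.1]
    - [0,0.03,0.2]
    - [0,0.03,0.25]
    - [0,0.03,0.25]
  angular:
    - [0,0,0]
    - [0,0,0]
    - [0,0,0]
    - [0,0,0]

```text
time_s: 23.72
position: [0.6038, 0.0485, 0.1419]
ee_rot: [[0.121, 0.993, -0.002], [0.993, -0.121, 0.0], [-0.0, -0.002, -1.0]]
contact_force: [-7.0, 0.3, 1.4]
gripper_width: 0.426
grip_force: 35.0
```

Call:
arm_command:
  slide:
    - [0,0,0]
    - [0,0,0]
    - [0,0,0]
  angular:
    - [0,0,0]
    - [0,0,0]
    - [0,0,0]
  grip_force: 4

```text
time_s: 24.1
position: [0.6048, 0.0483, 0.1422]
ee_rot: [[0.122, 0.993, -0.0], [0.993, -0.122, -0.0], [-0.0, -0.0, -1.0]]
contact_force: [-4.6, -1.4, -0.6]
gripper_width: 0.431
grip_force: 4.0
```

Call:
arm_command:
  slide:
    - [0,0,0]
    - [0,0,0]
    - [0,0,0]
    - [0,0,0]
    - [0,0,0]
    - [0,0,0]
    - [0,0,-2]
    - [0,0,-5]
    - [0,0,-9]
    - [0,0,-13]
    - [0,0,-16]
    - [0,0,-16]
  angular:
    - [0,0,0]
    - [0,0,0]
    - [0,0,0]
    - [0,0,0]
    - [0,0,0]
    - [0,0,0]
    - [0,0,0]
    - [0,0,0]
    - [0,0,0]
    - [0,0,0]
    - [0,0,0]
    - [0,0,0]
  grip: 1

```text
time_s: 25.6
position: [0.6059, 0.0484, 0.3044]
ee_rot: [[0.122, 0.993, 0.003], [0.993, -0.122, 0.001], [0.001, 0.003, -1.0]]
contact_force: [0.4, -0.3, -0.6]
gripper_width: 1.001
grip_force: 0.0
```

Run:
```python
from h import *
s,im=snap("w7");sc=env.grab_frame("scene")
print(s['time_s'],s['position'],s['gripper_width'],s['contact_force'])
a=cv2.resize(im[60:360,80:480],(533,400));b=cv2.resize(sc[110:300,240:365],(263,400))
cv2.imwrite("pics/w7.png",np.hstack([a,b]))
```

```text
25.6 [0.6059 0.0484 0.3044] 1.0005506645642366 [ 0.4315 -0.3457 -0.568 ]
```

View pics/w7.png

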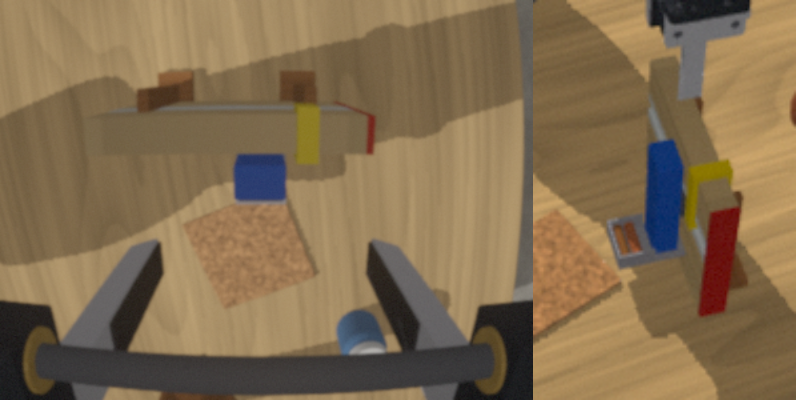

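The carrier hangs by the rail just before the stop, with the block top at (235..286, 155..200) and the stop's near edge at x=297. I'll measure the remaining gap numerically, without another picture.

Run:
```python
from h import *
ps=pose("w7");im=cv2.imread("pics/w7_raw.png").astype(int)
yel=(im[...,2]>110)&(im[...,1]>95)&(im[...,0]<60);blu=(im[...,0]>90)&(im[...,2]<70)
y0=slice(60+80,60+118);x0=slice(80+215,80+245)
ys,xs=np.where(yel[y0,x0]);xs=xs+x0.start;ys=ys+y0.start
bx=np.where(blu[180:208,250:300]);b=bx[1]+250
print("yellow x",np.percentile(xs,[1,50,99]),ys.min(),ys.max(),"blue x",b.min(),b.max(),"blue y",bx[0].min()+180,bx[0].max()+180)
q=[.4694,.0889,-.1235]
g=lambda x,y,z:proj("wrist",world(q,[[x,y,z]]),ps)[0]
for s in(163,165,167): print(s,"stop near edge u",g(s,-6,194)[0],g(s,30,194)[0],"block edges at contact",g(s-47,-24,187)[0],g(s-7,-24,187)[0])
```

```text
yellow x [301. 310. 319.] 140 177 blue x 256 293 blue y 180 207
163 stop near edge u 299.76834612346084 300.28943428739217 block edges at contact 252.69995512315845 292.11505022104706
165 stop near edge u 301.8003926628598 302.36517718031325 block edges at contact 254.66313225631222 294.0840584006447
167 stop near edge u 303.8305321687695 304.4388981514822 block edges at contact 256.6279678755851 296.0518405473466
```

```bash
python3 -c "
from plant import env
print(env.close_job())"
```

```text
the job is handed in; nothing more can be done
None
```

The carrier was regripped on the mat, slid along the rail to the yellow stop (about 7 N of contact, no measurable gap afterwards) and left hanging there; the job was handed in at about 26 s, though I viewed 11 pictures, one over the limit of 10.

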